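# Press the lid home on a kitchen canister

## Robot

A 6-joint arm with a two-finger parallel gripper is mounted at the origin on the work surface. World frame = base frame: x ahead of the robot, y to its left, z up, the work surface at z = 0. Lengths are in mm, angles in rad, forces in N, time in s.
With the tool pointing down it reaches from about 300 to 775 mm from the base axis. Payload 14.6 kg.
Tool frame: the origin (TCP) lies at the very end of the fingers, on their centre line; the grasp point (between the pads) lies 19 mm behind it; z points along the fingers, y is the line along which they close (so a half turn about z gives the same grasp; the last joint's range is limited). The gripper opens to 94 mm and grips with 3 to 60 N. Pads are 16 mm wide; open, the fingers measure 119 mm over their backs; the gripper's body (75 mm by 177 mm) begins 78 mm behind the grasp point.
Start: joints at [1.083, 0.3, 1.521, -0, 1.321, -0.067], TCP at [224.666, 502.01, 205.446] pointing down, gripper open.
Joint ranges: [-3.03, 3.03], [-0.79, 2.21], [0.23, 2.52], [-1.04, 4.18], [0, 3.07], [-2.55, 2.55]. Speed limits (rad/s): [2.22, 2.22, 2.57, 3.14, 3.14, 3.14].

## Interface

Orientations are given as [roll, pitch, yaw] about the fixed x, y, z axes, in that order (R = Rz(yaw) Ry(pitch) Rx(roll)).
In Python, from cell import manip gives the robot as it stands.
- The arm moves only by the tool servo_tool, never from a script. Its argument "rows" is a list of rows, each a list of 7 numbers: the turn, a rotation vector about the world's x, y, z in degrees, then the shift along the world's x, y, z in mm, then the closure, from 0 (fully open) to 1 (shut). In form: [[rx, ry, rz, dx, dy, dz, fingers], ...]. A call has 1 to 20 rows; each row shifts and turns the commanded pose from where the row before left it; what a row does not reach is not made up. A row lasts 1/8 s, in which the tool goes at most 62.5 mm and 10.7 degrees, less where a joint would pass 70% of its speed; a pose out of reach is approached as far as the arm can. A call with a gripper value outside its range is refused whole. The fingers move at their own pace and stop on an object; "grip_force" is the grip in N (left out, the last holds). Time passes only in rows, so rows that do not move let the fingers close. It gives the time, the measured TCP pose, the force, the opening and the grip force at its end, in the units of the state.
- manip.read_state(): the state, without advancing time (a new reading comes with each control period).
- manip.camera(name): name is "scene" or "side" or "wrist"; returns the picture (384x512x3 uint8, red, green, blue); there is no depth.
- manip.camera_info(name): a dict with "fx", "fy", "cx", "cy" (pixels), "D" ([k1, k2, p1, p2, k3] as OpenCV has them; the pictures are not rectified), "position" and "rotation" of the camera in the world; the wrist camera has in their place "T_tool_cam" (4x4, takes a point from camera to tool coordinates, whose origin is the TCP and whose axes are the flange's). Camera axes: x right, y down, z forward; pixel columns grow to the right and rows downward; lengths in mm; the calibration is good to about 2 mm. A picture is of the moment at which its call begins: read the wrist's pose just before it. camera_info takes no time and is no camera call.
- manip.sign_off(): hands the job in; it is judged then, once.
The state is a dict: "clock": time; "joints": joint angles; "qd": joint speeds; "effort": joint torques, N m; "eef_pos": TCP position; "eef_rot": TCP orientation; "wrist_force": force on the tool from outside, world axes, zero at the start; "moment": the same for the moment, N m; "finger_gap": finger opening in mm; "finger_force": force on a finger pad.
Only numpy, scipy, OpenCV 4.12 (cv2) and the standard library are available. Lean on these libraries where they do the work, as an engineer would, in place of code of your own. Each camera call takes 0.05 s, during which the arm holds its last target. There are 200 camera calls.

## Task

Close the canister that stands in the lid press: push its carriage in by the wooden post until it meets the stop under the press, then press the pedal fully down to its stop and hold it there for a second, so that the press drives the wooden lid home. Let the pedal come up again and draw the carriage all the way back out to its outer stop, with the canister still standing in it. Do not knock the canister over, and leave the other things on the worktop where they are.

Things in the scene. Friction and masses are not known exactly. Their poses are not given: they have to be found in the camera images.
- press: Lid press, fixed: dark wood baseboard 215 x 400 x 12 mm with a slideway along its y axis; at its far (+x) side two dark steel cheeks 184 mm tall (x 80 to 130, y -35 to +35 mm) carry the pedal's hinge at x = 100, z = 163 mm, axis along y; the pedal reaches from there towards -x. Origin: on the worktop right below the pressing pad. The carriage comes in along +y. Position and yaw vary.
- carriage (a joint): Slide of the aluminium carriage (110 mm wide, 200 mm long, top 30 mm above the worktop) along the press's y: 0 m = drawn fully out against the outer stop, 0.14 m = fully in against the inner stop, canister under the pressing pad. Light friction (about 3 N); it stays where it is left. It starts fully out.
- grip_post (a point): Centre of the top of the upright wooden post on the outer (-y) end of the carriage, 125 mm from the nest's centre. The post is round, 24 mm in diameter, its top 115 mm above the worktop; its upper 70 mm are free to grip. Moves with the carriage; axes as the press's.
- nest (a point): Centre of the floor of the carriage's square nest, in which the canister stands: 30 mm above the worktop, 94 mm wide inside, rim 15 mm high. Moves with the carriage; axes as the press's.
- pedal (a joint): Angle of the spring pedal about its hinge: 0 rad = up (it springs back to this), 0.25 rad = pressed down to its stop. At the tread it takes about 3 N at first and about 10 N near the stop with the canister under the pad.
- tread (a point): Centre of the top of the pedal's black ridged rubber tread, 70 mm (along the pedal) x 90 mm, 200 mm from the hinge, at the free end nearest the robot. Up: 230 mm above the worktop, tilted 0.25 rad, free end high; at the stop: level, 181 mm above the worktop, 100 mm to -x of the press's origin. The steel bar is 32 mm wide, the pressing pad 64 mm. z: normal to the tread.
- canister: Loose white ceramic canister, 90 mm in diameter, 90 mm tall to its rim, 0.5 kg with its lid, standing in the carriage's nest. Origin: centre of its underside, z up. A like canister, already closed, stands elsewhere.
- lid (a joint): How far the canister's wooden lid (disc 92 mm in diameter, 14 mm thick) is pushed in: 0 m = standing 8 mm proud of the rim on its grey seal, 0.008 m = seated on the rim. It is tight (about 10 N) and stays where it is pushed. Lid top when proud: 112 mm above the canister's underside, about 18 mm below the raised pressing pad. It starts 6 to 8 mm proud.
- canister2: Bystander: closed canister like the other, 90 mm in diameter, 104 mm tall, beside the press. Origin: centre of its underside.
- butter_dish: Bystander: white butter dish, 85 x 160 x 74 mm, behind the slideway. Origin: centre of its underside.
- spoon: Bystander: wooden spoon 240 mm long, lying flat to the right of the press. Origin: about the middle of its length, on the worktop.
- mug: Bystander: black mug, 84 mm in diameter, 95 mm tall. Origin: centre of its underside.
- soap: Bystander: amber bottle, 60 mm in diameter, 170 mm tall. Origin: centre of its underside.
- shaker: Bystander: dark wood pepper mill, 44 mm in diameter, 92 mm tall. Origin: centre of its underside.
- bowl: Bystander: white bowl, 140 mm in diameter, 60 mm tall. Origin: centre of its underside.
There are look-alikes about, which are no part of the job. What is shaped like the canister but green or red is not meant.

How it is judged (in metres and radians):
On the way, in this order (a step that is already met when the one before it is completed fails the run):
1. the carriage is fully in against its inner stop (within 4 mm), the canister standing in its nest, the lid still proud (pushed in less than 4 mm) (value of joint carriage above 0.136 m and value of joint lid below 0.004 m and horizontal distance between canister and nest below 0.008 m and angle between canister's own z axis and vertical below 0.1 rad), for 0.2 s.
2. with the carriage in, the pedal is held down at its stop (within 0.02 rad) for 0.7 s with the lid driven home (value of joint carriage above 0.136 m and value of joint pedal above 0.23 rad and value of joint lid above 0.006 m), for 0.7 s.
At the end, for the whole second after the job is handed in: The carriage is back out within 6 mm of its outer stop, the pedal is up (within 0.03 rad), the lid is home (pushed in more than 6 of its 8 mm), and the canister stands upright and still in the carriage's nest (within 8 mm of its centre, tilt under 0.1 rad) (value of joint carriage below 0.006 m and value of joint pedal below 0.03 rad and value of joint lid above 0.006 m and horizontal distance between canister and nest below 0.008 m and angle between canister's own z axis and vertical below 0.1 rad and linear speed of canister below 0.02 m/s); the robot touches nothing.
It fails at once if the canister is knocked over (tilted more than 0.35 rad) (angle between canister's own z axis and vertical above 0.35 rad).
It fails at once if another thing on the worktop is moved more than 30 mm (distance of any of canister2, butter_dish, spoon, mug, soap, shaker, bowl from where it was at the start of the episode above 0.03 m).
It also fails if it takes over 59 s, if anything falls off the work surface, if the arm or the gripper's body presses on something with over 40 N, if the wrist force passes 120 N, or if a joint passes its speed limit or range.

## Working session

There is one attempt and no reset: what is moved stays moved. The work goes in short steps, Python scripts to look and compute and a tool call to move; the robot and the scene stay as the last step left them, time stands still between calls to the robot, and variables do not carry over. Pictures are saved under pics/ and viewed, at most 10 in all, crops included, and the job is handed in when it is done.

Besides the shell and the picture viewer there is one more tool, called in YAML: its name, and indented under it one key for each argument. servo_tool: Moves the arm, as the interface text tells. Its arguments: {"type":"object","properties":{"rows":{"type":"array","items":{"type":"array","items":{"type":"number"}}},"grip_force":{"type":"number"}},"required":["rows"]}

```bash
mkdir -p pics; python3 - <<'E'
from cell import manip
import cv2, numpy as np
s=manip.read_state(); print(s['clock'],s['eef_pos'],s['eef_rot'],s['finger_gap'])
ims=[manip.camera(n) for n in('scene','side','wrist')]
for n,i in zip(('scene','side','wrist'),ims): cv2.imwrite(f'pics/{n}0.png',i[:,:,::-1])
for n in('scene','side','wrist'): print(n,manip.camera_info(n))
E
```

```text
0.0 [224.54415843 501.78685177 204.88112218] [-3.14041764e+00 -9.79655048e-05  2.72075977e+00] 94.15338463632915
scene {'fx': 444.33069185296597, 'fy': 444.33069185296597, 'cx': 256.46280805958713, 'cy': 195.84408223217918, 'D': array([-0.12484567,  0.        ,  0.        ,  0.        ,  0.        ]), 'position': array([1156.91732045, -580.66369861, 1285.06287008]), 'rotation': array([-2.50832103, -0.00969375,  0.80915267])}
side {'fx': 495.27116824591457, 'fy': 495.27116824591457, 'cx': 261.44445158984604, 'cy': 198.85735231077558, 'D': array([-0.04966563,  0.        ,  0.        ,  0.        ,  0.        ]), 'position': array([-295.98004757, 1079.0242451 , 1109.21541525]), 'rotation': array([-2.19181907,  0.01727176, -2.48840265])}
wrist {'fx': 279.7098262480463, 'fy': 279.7098262480463, 'cx': 257.2123345944459, 'cy': 196.9884455626418, 'D': array([-0.04349007,  0.        ,  0.        ,  0.        ,  0.        ]), 'T_tool_cam': array([[ 9.16443385e-04, -9.57965110e-01, -2.86883267e-01,
         8.49316547e+01],
       [ 9.99999337e-01,  1.07803964e-03, -4.05327186e-04,
         7.86630464e-01],
       [ 6.97560837e-04, -2.86882705e-01,  9.57965462e-01,
        -1.79638007e+02],
       [ 0.00000000e+00,  0.00000000e+00,  0.00000000e+00,
         1.00000000e+00]])}
```

```bash
ls; ls pics
```

```text
pics
scene0.png
side0.png
wrist0.png
```

View pics/scene0.png

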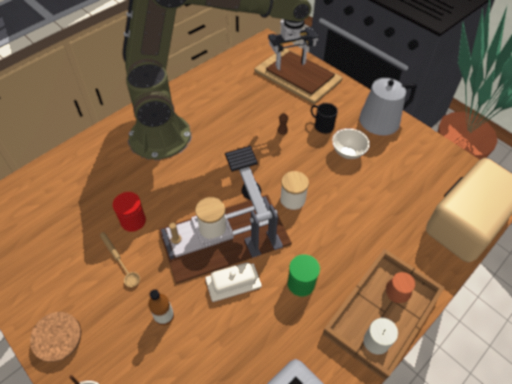

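View pics/side0.png

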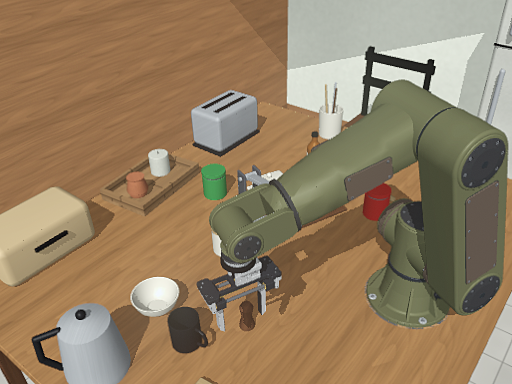

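The scene picture shows the robot base at (158,135). The press is centred on about (228,235), with the tread at (242,158), its own canister at (210,217) and the post at (175,232). In the side picture the arm hides the press.

Look-alikes:
- Closed canister2 at (294,188) stands off the carriage.
- Red can at (129,211).
- Green can at (303,275).
- White pot at (381,337).

I choose the canister at (210,217), because it stands in the carriage. I'll check it in a close crop.

```bash
cat > h.py <<'E'
import cv2, numpy as np
from scipy.spatial.transform import Rotation as R
from cell import manip
def cam(name,st=None):
    c=manip.camera_info(name); K=np.array([[c['fx'],0,c['cx']],[0,c['fy'],c['cy']],[0,0,1]])
    if name=='wrist':
        T=np.eye(4); T[:3,:3]=R.from_euler('xyz',st['eef_rot']).as_matrix(); T[:3,3]=st['eef_pos']; T=T@c['T_tool_cam']
        return K,c['D'],T[:3,:3],T[:3,3]
    return K,c['D'],R.from_euler('xyz',c['rotation']).as_matrix(),np.array(c['position'])
def ray(C,uv):
    K,D,Rm,p=C; n=cv2.undistortPoints(np.array([[uv]],float),K,D)[0,0]; d=Rm@[n[0],n[1],1]; return p,d/np.linalg.norm(d)
def onz(C,uv,z):
    p,d=ray(C,uv); return p+d*(z-p[2])/d[2]
def proj(C,X):
    K,D,Rm,p=C; return cv2.projectPoints((np.atleast_2d(X)-p)@Rm,np.zeros(3),np.zeros(3),K,D)[0][:,0]
def tri(rs):
    A=sum(np.eye(3)-np.outer(d,d) for p,d in rs); b=sum((np.eye(3)-np.outer(d,d))@p for p,d in rs)
    X=np.linalg.solve(A,b); return X,[np.linalg.norm(np.cross(X-p,d)) for p,d in rs]
E
python3 - <<'E'
from h import *
C=cam('scene'); print(proj(C,[[0,0,0.]]))
for n,uv,z in(('post',(175,227),115),('lid',(210,206),142),('tread',(242,158),230)): print(n,onz(C,uv,z))
im=cv2.imread('pics/scene0.png')[130:310,140:320]; cv2.imwrite('pics/crop1.png',cv2.resize(im,(720,720)[:2],interpolation=cv2.INTER_CUBIC)[:600])
E
```

```text
[[158.98252677 136.03528178]]
post [ 456.37848266 -247.60099914  115.        ]
lid [ 485.93740652 -127.07950519  142.        ]
tread [465.4087565   30.03750001 230.        ]
```

View pics/crop1.png

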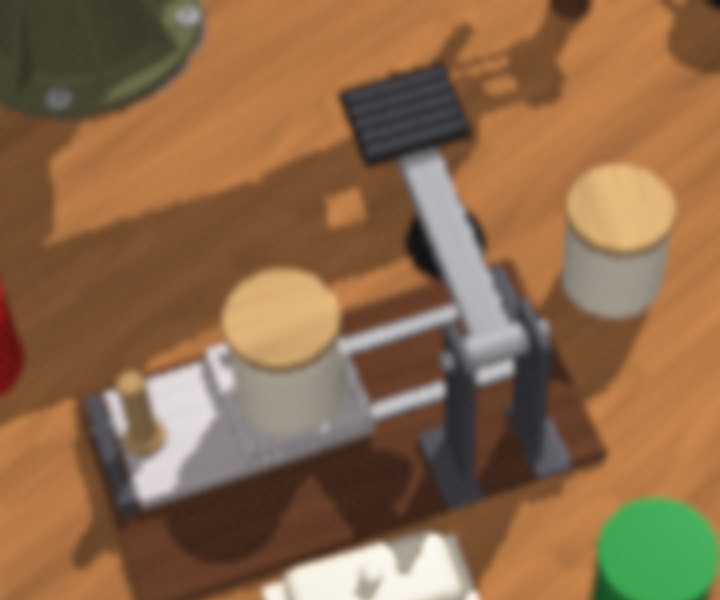

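The crop confirms the choice: the tan-lidded canister stands in the carriage's nest, with its lid centre at crop (281,318). The post top is at (130,381) and the tread centre at (405,113). The crop scale is 4 and its offset is (140,130). The butter dish stands behind the slideway, near (370,570).

```bash
python3 - <<'E'
from h import *
C=cam('scene'); f=lambda u,v:(140+u/4,130+v/4)
P=onz(C,f(130,378),115);L=onz(C,f(281,316),142)
print('post',P,'lid',L,np.linalg.norm((L-P)[:2]))
d=(L-P)[:2];print('yaw',np.degrees(np.arctan2(-d[0],d[1])))
for n,c in dict(tl=(341,95),tr=(445,66),br=(470,133),bl=(366,163),c=(405,113)).items(): print(n,onz(C,f(*c),230))
for n,c in dict(bl=(85,402),bfar=(510,265),br=(605,455),cheek=(540,335)).items(): print(n,onz(C,f(*c),12))
s=manip.read_state();W=cam('wrist',s);print(proj(W,[P,L,onz(C,f(405,113),230)]),W[2][:,2],W[3])
for n in('side',):print(n,proj(cam(n),[P,L,onz(C,f(405,113),230)]))
E
```

```text
post [ 443.65201097 -247.69033147  115.        ] lid [ 495.23062153 -133.89122128  142.        ] 124.94234889013845
yaw -24.382061057175985
tl [415.87670959   3.42781881 230.        ]
tr [449.62186466  84.79620031 230.        ]
br [514.43470087  50.59632602 230.        ]
bl [481.59439218 -28.57710851 230.        ]
c [464.56296773  27.61555643 230.        ]
bl [ 373.92612271 -260.97781062   12.        ]
bfar [517.1878557  100.62150874  12.        ]
br [709.82650604  21.52835459  12.        ]
cheek [588.45298646  66.9813489   12.        ]
[[-76.95995042 470.79404851]
 [-28.71119744 498.55682612]
 [-15.85816582 548.08099329]] [ 0.2613041  -0.11831108 -0.95797842] [147.46083632 537.39763863 384.65978344]
side [[326.37752011 179.8146942 ]
 [297.22686264 183.09075005]
 [277.30568198 186.1045599 ]]
```

servo_tool:
  rows:
    - [0, 0, 0, 0, 0, 45, 0]
    - [0, 0, 0, 0, 0, 45, 0]
    - [0, 0, 0, 0, 0, 45, 0]
    - [0, 0, -5.2, 14, -40, 0, 0]
    - [0, 0, -5.2, 14, -40, 0, 0]
    - [0, 0, -5.2, 14, -40, 0, 0]
    - [0, 0, -5.2, 14, -40, 0, 0]
    - [0, 0, -5.2, 14, -40, 0, 0]
    - [0, 0, -5.2, 14, -40, 0, 0]
    - [0, 0, -5.2, 14, -40, 0, 0]
    - [0, 0, -5.2, 14, -40, 0, 0]
    - [0, 0, -5.2, 14, -40, 0, 0]
    - [0, 0, -5.2, 14, -40, 0, 0]
    - [0, 0, -5.2, 14, -40, 0, 0]
    - [0, 0, -5.2, 14, -40, 0, 0]
    - [0, 0, -5.2, 14, -40, 0, 0]
    - [0, 0, -5.2, 14, -40, 0, 0]
    - [0, 0, -5.2, 14, -40, 0, 0]
    - [0, 0, -5.2, 14, -40, 0, 0]
    - [0, 0, -5.2, 14, -40, 0, 0]

```text
clock: 2.65
eef_pos: [462.9, -179.4, 340.3]
eef_rot: [-3.141, -0.0, 1.175]
wrist_force: [0.7, 0.9, -0.2]
finger_gap: 94.1
finger_force: 0.0
```

```bash
cat > shot.py <<'E'
import sys,json
from h import *
n=sys.argv[1]
s=manip.read_state(); im=manip.camera('wrist')
cv2.imwrite(f'pics/{n}.png',im[:,:,::-1]); json.dump({k:list(map(float,s[k])) for k in('eef_pos','eef_rot')},open(n+'.json','w'))
print(s['clock'],np.round(s['eef_pos'],1),np.round(np.degrees(s['eef_rot']),1),np.round(s['wrist_force'],1))
E
python3 shot.py w1
```

```text
2.65 [ 462.9 -179.4  340.3] [-180.    -0.    67.3] [ 0.7  0.9 -0.2]
```

View pics/w1.png

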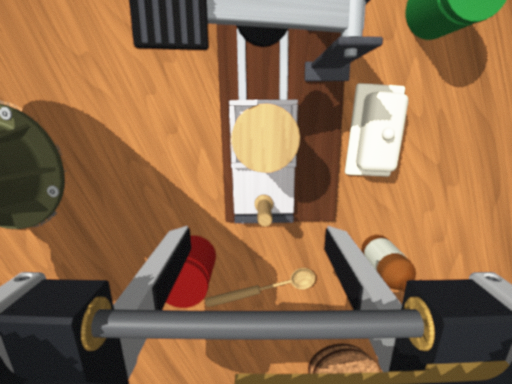

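The wrist view shows the carriage squarely aligned with the image. The lid centre is at (265,138), the post top near (264,202) with its foot at (264,218), the tread partly in view at (170,20), the red can at (195,275) and the spoon at (270,290). I'll take a second view from nearer the post, then triangulate.

servo_tool:
  rows:
    - [0, 0, 0, -20, -25, -10, 0]
    - [0, 0, 0, -20, -25, -10, 0]
    - [0, 0, 0, -20, -25, -10, 0]
    - [0, 0, 0, 0, 0, 0, 0]
    - [0, 0, 0, 0, 0, 0, 0]

```text
clock: 3.32
eef_pos: [403.0, -252.6, 310.7]
eef_rot: [3.141, -0.0, 1.178]
wrist_force: [-0.1, -0.7, 0.4]
finger_gap: 94.1
finger_force: 0.0
```

```bash
python3 shot.py w2; python3 - <<'E'
from h import *
import json
a=[]
for n in('w1','w2'):
    im=cv2.imread(f'pics/{n}.png'); st=json.load(open(n+'.json')); C=cam('wrist',st)
    u=proj(C,[[443.7,-247.7,115]])[0]; l=proj(C,[[495,-134,142]])[0]; print(n,u,l)
    x,y=(int(v) for v in u); c=im[y-45:y+45,x-60:x+60]; print('off',x-60,y-45); a.append(cv2.resize(c,None,fx=4,fy=4,interpolation=cv2.INTER_CUBIC)[:,:400])
    h=cv2.cvtColor(im,cv2.COLOR_BGR2HSV); x,y=(int(v) for v in l)
    print('lidhsv',h[y,x]); m=cv2.inRange(h,(12,60,170),(28,170,255)); k,lab,stt,cen=cv2.connectedComponentsWithStats(cv2.morphologyEx(m,cv2.MORPH_OPEN,np.ones((5,5))))
    i=lab[y,x]; print('lid',stt[i],cen[i],onz(C,cen[i],142))
cv2.imwrite('pics/posts.png',np.hstack(a))
E
```

```text
3.325 [ 403.  -252.6  310.7] [180.   -0.   67.5] [-0.1 -0.7  0.4]
w1 [263.37927308 217.78534487] [267.07699543 137.16764792]
off 203 172
lidhsv [ 21 102 240]
lid [ 230  103   69   70 3729] [264.97157415 137.71949584] [ 492.14520111 -133.59407251  142.        ]
w2 [284.23307531 162.9914824 ] [292.63401773  59.22217975]
off 224 117
lidhsv [ 22 101 242]
lid [ 251   18   79   86 5314] [289.84380881  60.45972902] [ 491.57238636 -134.02380936  142.        ]
```

View pics/posts.png

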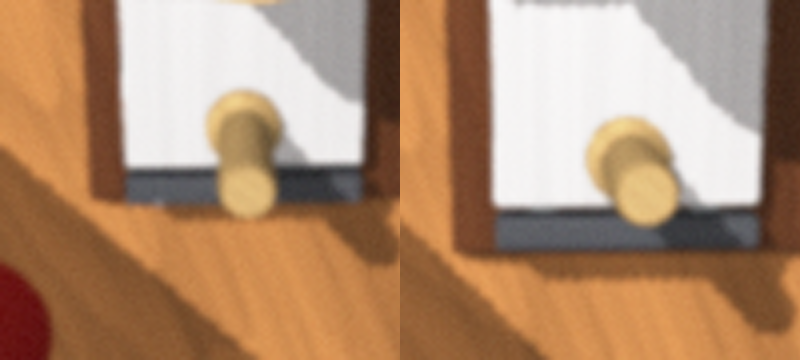

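In both crops the post's flat top is clear: at (246,190) in the first and (245,194) in the second. Its collar stands above it in the image, which means the top leans away from the camera, as it should.

```bash
python3 - <<'E'
from h import *
import json
C=[cam('wrist',json.load(open(n+'.json'))) for n in('w1','w2')]
P,r=tri([ray(C[0],(264.3,219.3)),ray(C[1],(285.1,165.4))]); print('post',P,r)
L,r=tri([ray(C[0],(264.97,137.7)),ray(C[1],(289.84,60.46))]); print('lid',L,r)
P2=[onz(c,u,115) for c,u in zip(C,((264.3,219.3),(285.1,165.4)))];print(P2)
p=np.mean(P2,0);d=np.array([491.9,-133.8])-p[:2];print(np.hypot(*d),np.degrees(np.arctan2(-d[0],d[1])))
# carriage/baseboard left & right edges in w2 crop -> yaw
E
```

```text
post [ 443.65598889 -251.92442689  111.44209058] [np.float64(0.05244608356703068), np.float64(0.05244608356701061)]
lid [ 492.07375028 -133.75802831  139.25960473] [np.float64(0.07654196540246147), np.float64(0.07654196540247889)]
[array([ 444.06651871, -250.56991768,  115.        ]), array([ 443.61100632, -251.22758425,  115.        ])]
126.57803927602211 -22.314883949773115
```

The triangulated post top is at about (444,-251) at height 111–115 mm, and the lid top at 139–142 mm. They are 126 mm apart against the given 125 mm, with the press yawed about -22.5°. I'll descend on the post now.

servo_tool:
  rows:
    - [0, 0, 0, 20, 1, -20, 0]
    - [0, 0, 0, 21, 0.5, -40, 0]
    - [0, 0, 0, 0, 0, -40, 0]
    - [0, 0, 0, 0, 0, -40, 0]
    - [0, 0, 0, 0, 0, -35, 0]
    - [0, 0, 0, 0, 0, -30, 0]
    - [0, 0, 0, 0, 0, -15, 0]
    - [0, 0, 0, 0, 0, -9, 0]
    - [0, 0, 0, 0, 0, 0, 0]
    - [0, 0, 0, 0, 0, 0, 0.5]
    - [0, 0, 0, 0, 0, 0, 0.9]
    - [0, 0, 0, 0, 0, 0, 0.9]
    - [0, 0, 0, 0, 0, 0, 0.9]
    - [0, 0, 0, 0, 0, 0, 0.9]
    - [0, 0, 0, 0, 0, 0, 0.9]
    - [0, 0, 0, 0, 0, 0, 0.9]
  grip_force: 25

```text
clock: 5.38
eef_pos: [443.7, -251.5, 81.4]
eef_rot: [-3.142, 0.0, 1.178]
wrist_force: [-0.9, 0.2, -0.2]
finger_gap: 27.8
finger_force: 0.0
```

servo_tool:
  rows:
    - [0, 0, 0, 0, 0, 0, 0.9]
    - [0, 0, 0, 0, 0, 0, 0.9]
    - [0, 0, 0, 0, 0, 0, 0.9]
    - [0, 0, 0, 0, 0, 0, 0.9]

```text
clock: 5.88
eef_pos: [444.8, -252.0, 81.5]
eef_rot: [3.139, 0.0, 1.178]
wrist_force: [10.3, -4.4, -7.2]
finger_gap: 23.7
finger_force: 25.0
```

servo_tool:
  rows:
    - [0, 0, 0, 0.8, 1.8, 0, 0.9]
    - [0, 0, 0, 1.5, 3.7, 0, 0.9]
    - [0, 0, 0, 2.3, 5.5, 0, 0.9]
    - [0, 0, 0, 3, 7.4, 0, 0.9]
    - [0, 0, 0, 3, 7.4, 0, 0.9]
    - [0, 0, 0, 3, 7.4, 0, 0.9]
    - [0, 0, 0, 3, 7.4, 0, 0.9]
    - [0, 0, 0, 3, 7.4, 0, 0.9]
    - [0, 0, 0, 3, 7.4, 0, 0.9]
    - [0, 0, 0, 3, 7.4, 0, 0.9]
    - [0, 0, 0, 3, 7.4, 0, 0.9]
    - [0, 0, 0, 3, 7.4, 0, 0.9]
    - [0, 0, 0, 3, 7.4, 0, 0.9]
    - [0, 0, 0, 3, 7.4, 0, 0.9]
    - [0, 0, 0, 3, 7.4, 0, 0.9]
    - [0, 0, 0, 3, 7.4, 0, 0.9]
    - [0, 0, 0, 2.3, 5.5, 0, 0.9]
    - [0, 0, 0, 1.5, 3.7, 0, 0.9]
    - [0, 0, 0, 0.8, 1.8, 0, 0.9]
    - [0, 0, 0, 0, 0, 0, 0.9]

```text
clock: 8.38
eef_pos: [492.5, -133.5, 81.5]
eef_rot: [3.14, -0.0, 1.178]
wrist_force: [5.0, -1.3, -3.8]
finger_gap: 23.4
finger_force: 25.0
```

servo_tool:
  rows:
    - [0, 0, 0, 0.8, 1.8, 0, 0.9]
    - [0, 0, 0, 0.8, 1.8, 0, 0.9]
    - [0, 0, 0, 0.8, 1.8, 0, 0.9]
    - [0, 0, 0, 0.8, 1.8, 0, 0.9]
    - [0, 0, 0, 0.8, 1.8, 0, 0.9]
    - [0, 0, 0, 0.8, 1.8, 0, 0.9]
    - [0, 0, 0, 0, 0, 0, 0.9]

```text
clock: 9.25
eef_pos: [497.0, -122.5, 81.5]
eef_rot: [3.141, -0.0, 1.178]
wrist_force: [3.9, -2.8, -2.4]
finger_gap: 23.4
finger_force: 25.0
```

servo_tool:
  rows:
    - [0, 0, 0, 0.4, 0.9, 0, 0.9]
    - [0, 0, 0, 0.4, 0.9, 0, 0.9]
    - [0, 0, 0, 0.4, 0.9, 0, 0.9]
    - [0, 0, 0, 0, 0, 0, 0.9]

```text
clock: 9.75
eef_pos: [497.2, -121.9, 81.5]
eef_rot: [3.141, 0.004, 1.178]
wrist_force: [-5.1, -19.4, -0.1]
finger_gap: 23.7
finger_force: 25.0
```

The reaction along the slideway is 20 N, so the carriage is against its stop. I'll ease off, release, rise and look.

servo_tool:
  rows:
    - [0, 0, 0, -0.4, -0.9, 0, 0.9]
    - [0, 0, 0, -0.2, -0.4, 0, 0.9]
    - [0, 0, 0, 0, 0, 0, 0.6]
    - [0, 0, 0, 0, 0, 0, 0.3]
    - [0, 0, 0, 0, 0, 0, 0.3]
    - [0, 0, 0, 0, 0, 0, 0.3]
    - [0, 0, 0, 0, 0, 20, 0.3]
    - [0, 0, 0, 0, 0, 40, 0.4]
    - [0, 0, 0, 0, 0, 50, 0.5]
    - [0, 0, 0, 0, 0, 50, 0.6]
    - [0, 0, 0, -17, 18, 50, 0.7]
    - [0, 0, 0, -25, 27, 50, 1]
    - [0, 0, 0, -25, 27, 0, 1]
    - [0, 0, 0, 0, 0, 0, 1]
    - [0, 0, 0, 0, 0, 0, 1]

```text
clock: 11.62
eef_pos: [430.5, -49.3, 341.3]
eef_rot: [-3.141, 0.0, 1.178]
wrist_force: [0.2, 0.1, -0.0]
finger_gap: 0.2
finger_force: 0.0
```

```bash
python3 shot.py w3
```

```text
11.625 [430.5 -49.3 341.3] [-180.     0.    67.5] [ 0.2  0.1 -0. ]
```

View pics/w3.png

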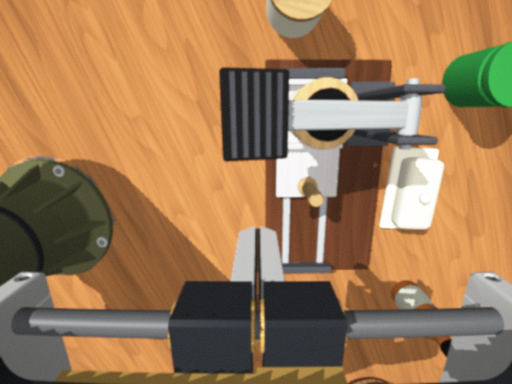

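The carriage is in and the canister stands centred under the pressing pad. The tread spans (221,69)–(288,159), with its centre at about (255,114). Next I'll triangulate it with the scene camera.

```bash
python3 - <<'E'
from h import *
import json
C=cam('wrist',json.load(open('w3.json')));S=cam('scene')
print(onz(C,(255,114),230),tri([ray(C,(255,114)),ray(S,(140+405/4,130+113/4))]))
E
```

```text
[459.74516368  29.69345735 230.        ] (array([460.24267808,  30.31285614, 224.25686245]), [np.float64(0.8251703306842612), np.float64(0.8251703306843133)])
```

servo_tool:
  rows:
    - [0, 0, 0, 10, 26, 0, 1]
    - [0, 0, 0, 10, 26, 0, 1]
    - [0, 0, 0, 10, 27, -30, 1]
    - [0, 0, 0, 0, 0, -40, 1]
    - [0, 0, 0, 0, 0, -20, 1]
    - [0, 0, 0, 0, 0, -10, 1]
    - [0, 0, 0, 0, 0, -5, 1]
    - [0, 0, 0, 0, 0, -5, 1]
    - [0, 0, 0, -1, 0.4, -5, 1]
    - [0, 0, 0, -1, 0.4, -5, 1]
    - [0, 0, 0, -1, 0.4, -5, 1]
    - [0, 0, 0, 0, 0, 0, 1]

```text
clock: 13.18
eef_pos: [457.2, 31.2, 216.3]
eef_rot: [-3.141, -0.0, 1.178]
wrist_force: [-1.8, 1.7, 4.1]
finger_gap: 0.9
finger_force: 1.7
```

servo_tool:
  rows:
    - [0, 0, 0, -1, 0.4, -4, 1]
    - [0, 0, 0, -1, 0.4, -4, 1]
    - [0, 0, 0, -1, 0.4, -4, 1]
    - [0, 0, 0, -1, 0.4, -4, 1]
    - [0, 0, 0, -0.5, 0.3, -4, 1]
    - [0, 0, 0, -0.5, 0.2, -4, 1]
    - [0, 0, 0, -0.5, 0.2, -4, 1]
    - [0, 0, 0, 0, 0, -2, 1]
    - [0, 0, 0, 0, 0, -2, 1]
    - [0, 0, 0, 0, 0, 0, 1]

```text
clock: 14.42
eef_pos: [451.6, 33.5, 184.4]
eef_rot: [-3.141, 0.0, 1.178]
wrist_force: [-0.3, 0.6, 5.0]
finger_gap: 0.3
finger_force: 2.9
```

servo_tool:
  rows:
    - [0, 0, 0, 0, 0, -1, 1]
    - [0, 0, 0, 0, 0, -1, 1]
    - [0, 0, 0, 0, 0, -1, 1]
    - [0, 0, 0, 0, 0, -1, 1]
    - [0, 0, 0, 0, 0, 0, 1]

```text
clock: 15.05
eef_pos: [451.3, 33.6, 180.9]
eef_rot: [-3.141, 0.0, 1.178]
wrist_force: [-5.1, 1.6, 14.5]
finger_gap: 0.7
finger_force: 7.1
```

servo_tool:
  rows:
    - [0, 0, 0, 0, 0, -1, 1]
    - [0, 0, 0, 0, 0, -0.5, 1]
    - [0, 0, 0, 0, 0, 0, 1]
    - [0, 0, 0, 0, 0, 0, 1]

```text
clock: 15.55
eef_pos: [451.4, 33.6, 180.4]
eef_rot: [-3.141, -0.0, 1.178]
wrist_force: [-11.6, 1.9, 26.2]
finger_gap: 0.2
finger_force: 13.0
```

The force rose 12 N over only 0.5 mm, at z 180.4 where the stop should be 181, so the pedal is at its stop. I'll hold it for over a second.

servo_tool:
  rows:
    - [0, 0, 0, 0, 0, 0, 1]
    - [0, 0, 0, 0, 0, 0, 1]
    - [0, 0, 0, 0, 0, 0, 1]
    - [0, 0, 0, 0, 0, 0, 1]
    - [0, 0, 0, 0, 0, 0, 1]
    - [0, 0, 0, 0, 0, 0, 1]
    - [0, 0, 0, 0, 0, 0, 1]
    - [0, 0, 0, 0, 0, 0, 1]
    - [0, 0, 0, 0, 0, 0, 1]
    - [0, 0, 0, 0, 0, 0, 1]
    - [0, 0, 0, 0, 0, 0, 1]

```text
clock: 16.92
eef_pos: [451.4, 33.6, 180.4]
eef_rot: [-3.141, -0.0, 1.178]
wrist_force: [-11.6, 2.0, 25.3]
finger_gap: 0.3
finger_force: 13.0
```

servo_tool:
  rows:
    - [0, 0, 0, 0, 0, 4, 1]
    - [0, 0, 0, 1, -0.4, 5, 1]
    - [0, 0, 0, 1, -0.4, 5, 1]
    - [0, 0, 0, 1, -0.4, 5, 1]
    - [0, 0, 0, 1, -0.4, 5, 1]
    - [0, 0, 0, 1, -0.4, 5, 1]
    - [0, 0, 0, 1, -0.4, 5, 1]
    - [0, 0, 0, 1, -0.4, 5, 1]
    - [0, 0, 0, 1, -0.4, 5, 1]
    - [0, 0, 0, 1, -0.4, 5, 1]
    - [0, 0, 0, 0, 0, 10, 1]
    - [0, 0, 0, 0, 0, 40, 1]
    - [0, 0, 0, 0, 0, 40, 0.8]
    - [0, 0, 0, -9, -25, 20, 0.7]
    - [0, 0, 0, -10, -27, 0, 0.6]
    - [0, 0, 0, -10, -27, 0, 0.5]
    - [0, 0, 0, 0, 0, 0, 0.5]
    - [0, 0, 0, 0, 0, 0, 0.5]

```text
clock: 19.18
eef_pos: [431.8, -48.7, 338.1]
eef_rot: [-3.141, -0.0, 1.178]
wrist_force: [-0.1, 0.3, -0.5]
finger_gap: 46.9
finger_force: 0.0
```

```bash
python3 shot.py w4; python3 - <<'E'
import cv2,numpy as np
a=cv2.imread('pics/w3.png')[50:230,210:450];b=cv2.imread('pics/w4.png')[50:230,210:450]
cv2.imwrite('pics/cmp.png',cv2.resize(np.vstack([a,b]),None,fx=1.6,fy=1.6,interpolation=cv2.INTER_CUBIC))
E
```

```text
19.175 [431.8 -48.7 338.1] [-180.    -0.    67.5] [-0.1  0.3 -0.5]
```

View pics/cmp.png

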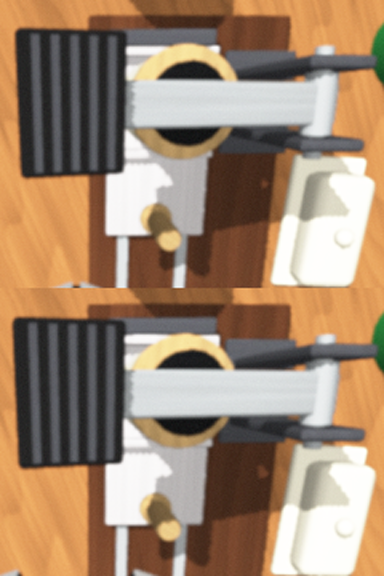

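The pedal has sprung back up, matching the picture from before the press. The canister is still under the pad and the post is where I left it. Now I'll go back to the post.

servo_tool:
  rows:
    - [0, 0, 0, 25, -27, 0, 0.3]
    - [0, 0, 0, 25, -27, 0, 0.3]
    - [0, 0, 0, 15, -19.3, -40, 0.3]
    - [0, 0, 0, 0, 0, -50, 0.3]
    - [0, 0, 0, 0, 0, -50, 0.3]
    - [0, 0, 0, 0, 0, -50, 0.3]
    - [0, 0, 0, 0, 0, -40, 0.3]
    - [0, 0, 0, 0, 0, -20, 0.3]
    - [0, 0, 0, 0, 0, -6.5, 0.3]
    - [0, 0, 0, 0, 0, 0, 0.3]
    - [0, 0, 0, 0, 0, 0, 0.9]
    - [0, 0, 0, 0, 0, 0, 0.9]
    - [0, 0, 0, 0, 0, 0, 0.9]
    - [0, 0, 0, 0, 0, 0, 0.9]
    - [0, 0, 0, 0, 0, 0, 0.9]
    - [0, 0, 0, 0, 0, 0, 0.9]
    - [0, 0, 0, 0, 0, 0, 0.9]
    - [0, 0, 0, 0, 0, 0, 0.9]

```text
clock: 21.48
eef_pos: [497.0, -122.6, 81.5]
eef_rot: [3.141, 0.0, 1.178]
wrist_force: [4.2, -2.5, -0.7]
finger_gap: 23.4
finger_force: 25.0
```

Gripped. I'll draw the carriage out.

servo_tool:
  rows:
    - [0, 0, 0, -0.8, -1.8, 0, 0.9]
    - [0, 0, 0, -1.5, -3.7, 0, 0.9]
    - [0, 0, 0, -2.3, -5.5, 0, 0.9]
    - [0, 0, 0, -3, -7.4, 0, 0.9]
    - [0, 0, 0, -3, -7.4, 0, 0.9]
    - [0, 0, 0, -3, -7.4, 0, 0.9]
    - [0, 0, 0, -3, -7.4, 0, 0.9]
    - [0, 0, 0, -3, -7.4, 0, 0.9]
    - [0, 0, 0, -3, -7.4, 0, 0.9]
    - [0, 0, 0, -3, -7.4, 0, 0.9]
    - [0, 0, 0, -3, -7.4, 0, 0.9]
    - [0, 0, 0, -3, -7.4, 0, 0.9]
    - [0, 0, 0, -3, -7.4, 0, 0.9]
    - [0, 0, 0, -3, -7.4, 0, 0.9]
    - [0, 0, 0, -3, -7.4, 0, 0.9]
    - [0, 0, 0, -3, -7.4, 0, 0.9]
    - [0, 0, 0, -2.3, -5.5, 0, 0.9]
    - [0, 0, 0, -1.5, -3.7, 0, 0.9]
    - [0, 0, 0, -0.8, -1.8, 0, 0.9]
    - [0, 0, 0, 0, 0, 0, 0.9]

```text
clock: 23.98
eef_pos: [449.2, -241.0, 81.6]
eef_rot: [3.14, -0.0, 1.178]
wrist_force: [8.2, -3.4, -3.7]
finger_gap: 23.1
finger_force: 25.0
```

servo_tool:
  rows:
    - [0, 0, 0, -0.8, -1.8, 0, 0.9]
    - [0, 0, 0, -0.8, -1.8, 0, 0.9]
    - [0, 0, 0, -0.8, -1.8, 0, 0.9]
    - [0, 0, 0, -0.8, -1.8, 0, 0.9]
    - [0, 0, 0, -0.8, -1.8, 0, 0.9]
    - [0, 0, 0, 0, 0, 0, 0.9]

```text
clock: 24.72
eef_pos: [445.5, -250.1, 81.6]
eef_rot: [3.139, -0.0, 1.178]
wrist_force: [11.1, -4.1, -4.3]
finger_gap: 23.4
finger_force: 25.0
```

servo_tool:
  rows:
    - [0, 0, 0, -0.4, -0.9, 0, 0.9]
    - [0, 0, 0, -0.4, -0.9, 0, 0.9]
    - [0, 0, 0, -0.4, -0.9, 0, 0.9]
    - [0, 0, 0, -0.4, -0.9, 0, 0.9]
    - [0, 0, 0, 0, 0, 0, 0.9]

```text
clock: 25.35
eef_pos: [444.5, -252.5, 81.6]
eef_rot: [3.139, -0.002, 1.178]
wrist_force: [16.6, 5.6, -4.2]
finger_gap: 23.0
finger_force: 25.0
```

The reaction has reversed and the position matches the start, so the carriage is at its outer stop. I'll ease off, release, rise and check.

servo_tool:
  rows:
    - [0, 0, 0, -0.5, 0.5, 0, 0.9]
    - [0, 0, 0, 0, 0, 0, 0.6]
    - [0, 0, 0, 0, 0, 0, 0.3]
    - [0, 0, 0, 0, 0, 0, 0.2]
    - [0, 0, 0, 0, 0, 0, 0.2]
    - [0, 0, 0, 0, 0, 0, 0.2]
    - [0, 0, 0, 0, 0, 20, 0.2]
    - [0, 0, 0, 0, 0, 40, 0.2]
    - [0, 0, 0, 0, 0, 50, 0.2]
    - [0, 0, 0, 0, 0, 50, 0.2]
    - [0, 0, 0, 0, 0, 50, 0.2]
    - [0, 0, 0, 6, 24, 25, 0.2]
    - [0, 0, 0, 6, 24, 24, 0.2]
    - [0, 0, 0, 6, 24, 0, 0.2]
    - [0, 0, 0, 0, 0, 0, 0.2]
    - [0, 0, 0, 0, 0, 0, 0.2]

```text
clock: 27.35
eef_pos: [460.3, -181.2, 340.2]
eef_rot: [-3.141, 0.0, 1.178]
wrist_force: [-0.7, 0.2, -1.1]
finger_gap: 74.9
finger_force: 0.0
```

```bash
python3 shot.py w5; python3 - <<'E'
from h import *
import json
im=cv2.imread('pics/w5.png'); C=cam('wrist',json.load(open('w5.json')))
h=cv2.cvtColor(im,cv2.COLOR_BGR2HSV); x,y=(int(v) for v in proj(C,[[492,-134,134]])[0])
k,lab,stt,cen=cv2.connectedComponentsWithStats(cv2.morphologyEx(cv2.inRange(h,(12,60,170),(28,170,255)),cv2.MORPH_OPEN,np.ones((5,5))))
i=lab[y,x];print(stt[i],cen[i],onz(C,cen[i],134))
c=manip.camera('scene')[:,:,::-1][130:310,140:320]
o=cv2.imread('pics/scene0.png')[130:310,140:320]
cv2.imwrite('pics/fin.png',np.vstack([np.hstack([cv2.resize(o,(360,360)),cv2.resize(c,(360,360))])[:,:],cv2.resize(im[40:240,100:500],(720,240))[:, :]])[:600])
E
```

```text
27.35 [ 460.3 -181.2  340.2] [-180.     0.    67.5] [-0.7  0.2 -1.1]
[ 234  101   66   69 3560] [266.54831461 135.8261236 ] [ 492.18430668 -134.52636564  134.        ]
```

View pics/fin.png

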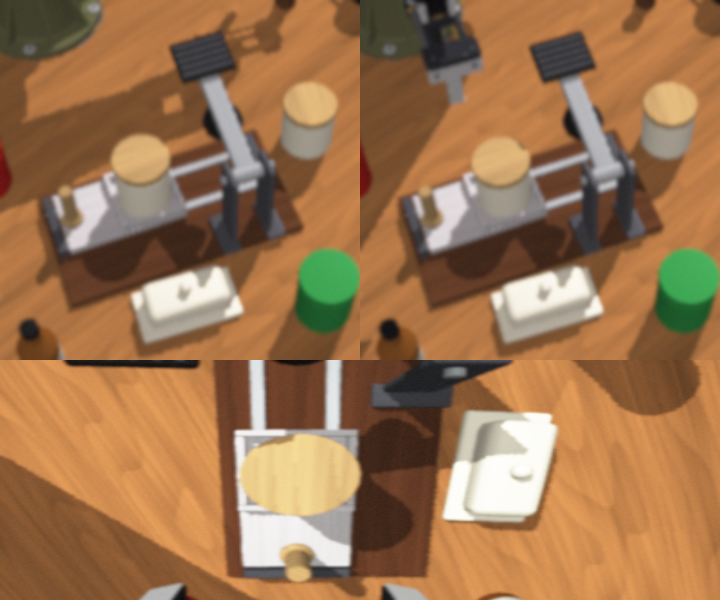

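The final view shows the carriage back at its starting place. The canister stands upright in the nest, its lid centre at (492,-134) as before. The lid now looks about 2.3 % smaller, so it is roughly 8 mm lower, which is home. The pedal is up and the neighbouring things in view haven't moved. I'm handing in.

```bash
python3 -c "
from cell import manip
print(manip.sign_off())"
```

```text
the job is handed in; nothing more can be done
None
```

I closed the canister and handed the job in at about 27 s. The last pictures show the lid about 8 mm lower (home), the pedal up, the carriage at its outer stop and the canister upright in its nest; no verdict came back.

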